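# Knock the wedge pin home to clamp a tile

### The job

Clamp the tile in its jig: with a face of the rubber mallet, strike the sprung steel pin down with a brisk blow (not a slow press) until its catch snaps in and it stays down, so that the jaw holds the tile against the fence. The mallet lies on its side on its rest, so first stand it on one face on the bench, let go of it, and take it again by the handle from above. When the pin is home, stand the mallet back on a face on the bench, clear of the jig, and leave everything else as it is.

Things in the scene. Friction and masses are not known exactly. Their poses are not given: they have to be found in the camera images.
- mallet_head (a point): centre of the black rubber mallet's head, a cylinder 56 mm in diameter, 90 mm long along this point's z; its two flat ends, 45 mm from here, are the striking faces, alike. The handle leaves it along -x and ends 198 mm from here. At the start the mallet lies on its side, z level. Stood on a face it stays put, this point 45 mm above the bench, handle level
- mallet_grip (a point): point on the axis of the mallet's wooden handle, 65 mm from mallet_head, same axes: a good place to hold it, near the heavy head (0.42 kg in all, balancing 10 mm from mallet_head). The handle is octagonal, 24 mm across its flats, with flats every 45 degrees: facing +-z, +-y and between
- mallet_rest: wooden rest fixed to the bench, board 196 (x) by 90 (y) by 10 mm; origin under its centre. On it: cradle for the head (x +25 to +85 mm, y +-28, up to 41 mm high) and notched post for the handle (x -84 to -66, y +-27, up to 62 mm). The lying mallet's head axis is along y at x = +55 mm, its handle along -x, axis 62 mm above the bench, free all round between cradle and post
- jig: tile clamping jig fixed to the bench: plywood board 200 (x) by 304 (y) by 18 mm, origin under its centre. Aluminium fence (top 38 mm above the bench) along the +y edge, tile before it; at the -y end, at y = -104 mm, a blue wedge block 90 x 88 mm, 68 mm high, carries the pin inside a steel guard collar: inside diameter 74 mm, outside 84, rim 82 mm above the bench
- pin_top (a point): centre of the top of the steel pin's head (29 mm in diameter), in the middle of the collar; up, it is 96 mm above the bench, 14 mm above the collar's rim; driven home, 78 mm, 4 mm below the rim: only a face of the mallet, entering the collar, can follow it
- pin (a joint): how far the pin is down, m: 0 up, about 0.0177 home (caught), 0.0205 hard stop. A spring pushes it up (4 N at the top, 7 N at the bottom); from about 6 mm on the spring catch adds up to 7 N, until it snaps in behind the pin at about 18 mm. Let go then, the pin rises a little to its home and stays; let go before, it springs right up and can be struck again
- jaw (a joint): travel of the cork-faced jaw towards the fence, m: 0 open, about 0.0071 clamped. The pin's taper drives it (0.4 mm a mm of pin)
- catch (a joint): how far the red button of the spring catch, on the block's -x side, has moved out, m: 0 with the pin up and again with it caught, up to 0.0035 while the pin goes past
- tile_mid (a point): centre of the loose patterned tile lying in the jig, 150 x 150 x 8 mm; at the start it lies a few mm short of the fence; the jaw pushes it there
- tile_seat (a point): fixed point where the tile's centre is when it lies against the fence; the jig's axes, fence towards +y
- jar_green_mid (a point): green pigment jar with red lid, 54 mm wide, 58 mm high; this is its centre. A bystander
- jar_yellow_mid (a point): yellow pigment jar with black lid, 48 mm wide, 78 mm high; this is its centre. A bystander
- stamp_block_mid (a point): wooden stamping block with a turned knob, 62 x 62 x 64 mm; this is its centre. A bystander
- tape_roll_mid (a point): roll of masking tape lying flat, 97 mm wide, 25 mm high; this is its centre. A bystander
- brush_red_mid (a point): thin red brush lying flat, 215 mm long, 8 mm thick; this is its centre. A bystander
- brush_big_mid (a point): wooden brush lying flat, 240 mm long, 15 mm thick; this is its centre. A bystander

How it is judged:
On the way, in this order (a step that is already met when the one before it is completed fails the run):
1. the mallet has been stood on a face on the bench and let go ((angle between mallet_head's own z axis and vertical below 0.1 rad or angle between mallet_head's own z axis and vertical above 3.0416 rad) and height (world z) of mallet_head below 0.052 m and contact force between the fingers and mallet below 0.1 N and linear speed of mallet below 0.02 m/s and angular speed of mallet below 0.2 rad/s), for 0.2 s.
2. the mallet knocks the pin down briskly (the pin moves at more than 0.06 m/s before it reaches the catch) (value of joint pin between 0.002 and 0.014 m and velocity of joint pin above 0.06 m/s and (angle between mallet_head's own z axis and vertical below 0.35 rad or angle between mallet_head's own z axis and vertical above 2.7916 rad) and horizontal distance between mallet_head and pin_top below 0.03 m).
At the end, for the whole second after the job is handed in: the pin is caught (down over 16.5 mm), the jaw closed (over 6.2 mm), the tile within 2 mm of its seat at the fence; the mallet stands released, at rest, on a face on the bench (head axis within 0.1 rad of upright, its centre below 52 mm), its head over 90 mm from the pin (all of step 1 and value of joint pin above 0.0165 m and value of joint jaw above 0.0062 m and y of tile_mid in the frame of tile_seat above -0.002 m and horizontal distance between mallet_head and pin_top above 0.09 m); the robot touches nothing.
It fails at once if the pin is driven by fingers or gripper (contact force between any of the fingers, the arm and pin above 1 N).
It fails at once if the pin is driven down while the mallet's head is not upright within 0.35 rad (not struck with a face) (value of joint pin above 0.003 m and velocity of joint pin above 0.03 m/s and not (angle between mallet_head's own z axis and vertical below 0.35 rad or angle between mallet_head's own z axis and vertical above 2.7916 rad)).
It fails at once if a bystander is moved by more than 20 mm (distance of any of jar_green_mid, jar_yellow_mid, stamp_block_mid, tape_roll_mid, brush_red_mid, brush_big_mid from where it was at the start of the episode above 0.02 m).
It also fails if it takes over 58 s, if anything falls off the work surface, if the arm or the gripper's body presses on something with over 40 N, if the wrist force passes 120 N, or if a joint passes its speed limit or range.

### The arm

A 7-joint arm with a two-finger parallel gripper is mounted at the origin on a cart in front of the work surface, level with it; the furniture and walls round the work are solid. World frame = base frame: x ahead of the robot, y to its left, z up, the work surface at z = 0. Lengths are in m, angles in rad, forces in N, time in s.
With the tool pointing down it reaches from about 0.4 to 0.85 m from the base axis. Payload 4.4 kg.
Tool frame: the origin (TCP) lies on the mounting face of the last link; the fingertips stand 199 mm ahead of it and the grasp point (between the pads) lies 180 mm ahead of it; z points along the fingers, y is the line along which they close (so a half turn about z gives the same grasp; the last joint's range is limited). The gripper opens to 94 mm and grips with 3 to 60 N. Pads are 16 mm wide; open, the fingers measure 119 mm over their backs; the gripper's body (75 mm by 177 mm) begins 78 mm behind the grasp point.
Start: joints at [1.274, 0.628, 0.038, 1.517, -0.027, 0.996, -0.02], TCP at [0.149, -0.633, 0.405] pointing down, gripper open.
Joint ranges: [-3.06, 3.06], [-0.37, 2.12], [-1.25, 1.32], [0.18, 2.47], [-1.1, 4.24], [0.23, 1.98], [-2.94, 2.94]. Speed limits (rad/s): [2.57, 2.57, 3.14, 3.14, 3.14, 3.14, 3.14].

### API

Orientations are given as a rotation vector (axis times angle).
In Python, from workcell import bot, gripper_to, solve_ik, imaging, finish_job, models, get_time_s, get_joint_positions, get_joint_vel, get_effort, get_eef_pos, get_tcp_rot, get_force, get_ft_torque, get_grip_width, get_gripper_force gives the robot as it stands. Calls block until the motion is done:
- bot.move_ptp(position, orientation): joint-space move of the TCP to a pose.
- bot.movel(position, feed=0.15, attitude=None, guard=None): straight line of the TCP; attitude=None keeps the orientation; feed is the mean speed in m/s. With guard (N) it stops when the force on the tool has changed by that much, and returns True; else False.
- bot.move_joints(angles): joint-space move.
- gripper_to(opening, squeeze=None): opening from 0.0 (shut) to 1.0 (fully open); squeeze is the grip in N (None keeps the last); returns when the fingers have stopped.
- bot.wait(seconds).
- solve_ik(position, orientation): joint angles nearest the present ones, or None.
- imaging.get_image(name): name is "scene" or "top" or "wrist"; returns a dict with "image" (420x560x3 uint8, red, green, blue), "K" (3x3 intrinsics, pixels), "pose" (4x4, takes a point from camera to world coordinates). Camera axes: x right, y down, z forward; pixel columns grow to the right and rows downward; lengths in m; the calibration is good to about 2 mm. A picture is of the moment at which its call begins. There is no depth.
A pose or a line that the arm cannot do raises bot.MotionError and nothing moves.
- finish_job(): hands the job in; it is judged then, once.
Trained networks look in the newest picture that a camera, given by its name, has taken for a name from the list of things; names that differ only in an ending like _2 or _b are one class to them, and where a whole thing is asked for, a point or a joint stands for the part that bears it (a point fixed in the world has none). Each returns a list of dicts, best first, with "p" (0 to 1); they miss things now and then, are a little off and sometimes report something else, mostly with a low value. They report only what shows in the picture. A call takes as long as a camera call.
- models.trace(camera, target): "region" (420x560 bool, what is visible of it) and "bbox" ([left, top, right, bottom] in pixels, round what is visible of it).
Readings, each from a call of its own:
- get_time_s(): time.
- get_joint_positions(): joint angles.
- get_joint_vel(): joint speeds.
- get_effort(): joint torques, N m.
- get_eef_pos(): TCP position.
- get_tcp_rot(): TCP orientation.
- get_force(): force on the tool from outside, world axes, zero at the start.
- get_ft_torque(): the same for the moment, N m.
- get_grip_width(): opening from 0.0 (shut) to 1.0 (fully open).
- get_gripper_force(): force on a finger pad.
Only numpy, scipy, OpenCV 4.12 (cv2) and the standard library are available. Lean on these libraries where they do the work, as an engineer would, in place of code of your own. Each camera call takes 0.05 s, during which the arm holds its last target. There are 200 camera calls.

## Working session

There is one attempt and no reset: what is moved stays moved. The work goes in short steps, each a Python script; the robot and the scene stay as the last script left them, time stands still between calls to the robot, and variables do not carry over. Pictures are saved under pics/ and viewed, at most 10 in all, crops included, and the job is handed in when it is done.

```bash
ls; mkdir -p pics; python3 - <<'E'
from workcell import *
import cv2,numpy as np
for n in ["top","scene"]:
    d=imaging.get_image(n); cv2.imwrite(f"pics/{n}0.png",d["image"][:,:,::-1]); print(n,d["K"].round(1).tolist(),d["pose"].round(3).tolist())
    for t in ["mallet_head","mallet_rest","jig","pin_top","tile_mid"]:
        for r in models.trace(n,t)[:2]:
            ys,xs=np.nonzero(r["region"]); print(t,round(r["p"],2),r["bbox"],xs.mean().round(1),ys.mean().round(1),len(xs))
print(get_time_s(),get_tcp_rot(),get_eef_pos())
E
```

```text
pics
top [[504.4, 0.0, 290.4], [0.0, 504.4, 203.6], [0.0, 0.0, 1.0]] [[0.316, -0.835, 0.45, -0.326], [-0.949, -0.273, 0.16, -0.315], [-0.011, -0.477, -0.879, 1.918], [0.0, 0.0, 0.0, 1.0]]
mallet_head 0.92 [200.9, 190.1, 223.9, 238.6] 212.9 206.0 505
mallet_rest 0.7 [202.8, 199.8, 232.5, 235.7] 217.4 218.0 490
mallet_rest 0.23 [338.4, 245.4, 347.0, 250.4] 344.0 247.0 37
jig 0.98 [279.6, 212.9, 361.4, 270.3] 322.8 245.5 1741
tile_mid 0.63 [287.1, 220.4, 332.2, 261.0] 309.8 239.8 1182
scene [[433.0, 0.0, 278.1], [0.0, 433.0, 210.8], [0.0, 0.0, 1.0]] [[-0.884, -0.363, 0.294, 0.195], [-0.467, 0.676, -0.57, 0.846], [0.008, -0.642, -0.767, 1.221], [0.0, 0.0, 0.0, 1.0]]
mallet_head 0.88 [236.7, 289.1, 315.0, 326.1] 262.4 303.9 1110
mallet_head 0.62 [280.5, 172.3, 375.5, 251.1] 330.9 207.8 2559
mallet_rest 0.66 [233.9, 292.0, 298.3, 327.1] 268.0 316.4 1014
mallet_rest 0.65 [342.6, 173.7, 348.0, 183.4] 344.2 178.4 45
jig 0.82 [281.4, 172.8, 375.6, 250.8] 330.9 207.5 2582
pin_top 0.51 [271.0, 158.4, 289.1, 177.2] 278.3 169.0 259
tile_mid 0.66 [294.1, 193.0, 349.8, 237.7] 322.2 214.6 1384
0.6 [3.12062316e+00 3.61716639e-01 2.94942051e-05] [ 0.14872432 -0.63277427  0.40470347]
```

```bash
python3 - <<'E'
import cv2
a=cv2.imread("pics/top0.png")[150:310,160:420]; cv2.imwrite("pics/topc.png",cv2.resize(a,(780,480),interpolation=cv2.INTER_CUBIC))
a=cv2.imread("pics/scene0.png")[140:340,160:420]; cv2.imwrite("pics/scenec.png",cv2.resize(a,(780,600),interpolation=cv2.INTER_CUBIC))
E
```

```text
(no output)
```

View pics/topc.png

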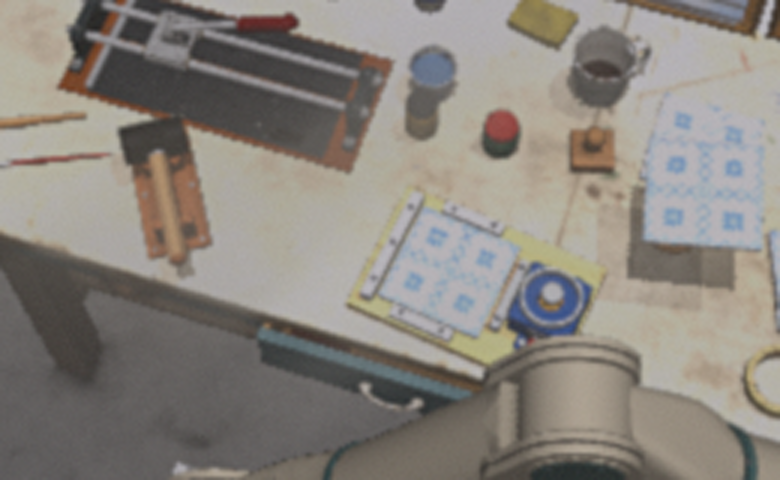

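View pics/scenec.png

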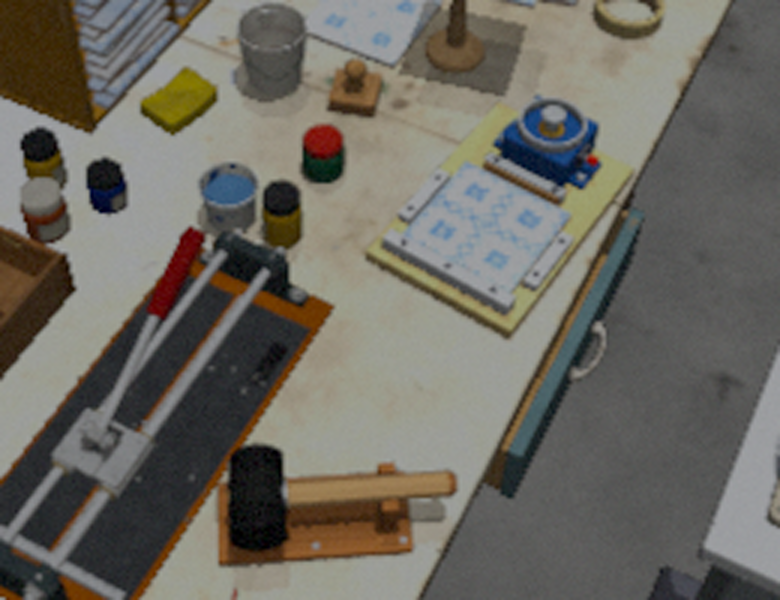

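The top view shows the mallet lying on its rest: head at about (212,197) px, handle end at (220,236). The pin is at about (343,247). In the scene view the pin is at (344,178), the mallet head at (246,304) and the handle end at (311,301). The mallet's free side faces the jig.

```bash
cat > h.py <<'E'
from workcell import *
import numpy as np, cv2
def ray(d,u,v):
    r=d["pose"][:3,:3]@np.linalg.solve(d["K"],[u,v,1]); return d["pose"][:3,3],r
def onz(d,u,v,z):
    o,r=ray(d,u,v); return o+r*(z-o[2])/r[2]
def tri(obs):
    A=np.zeros((3,3));b=np.zeros(3)
    for d,u,v in obs:
        o,r=ray(d,u,v); r=r/np.linalg.norm(r); P=np.eye(3)-np.outer(r,r); A+=P;b+=P@o
    return np.linalg.solve(A,b)
def proj(d,p):
    q=np.linalg.inv(d["pose"])@np.append(p,1); q=d["K"]@q[:3]; return q[:2]/q[2]
E
python3 - <<'E'
from h import *
T=imaging.get_image("top");S=imaging.get_image("scene")
t=lambda x,y:(160+x/3,150+y/3); s=lambda x,y:(160+x/3,140+y/3)
pr=lambda n,p:print(n,p.round(3))
pr("pin tri",tri([(T,*t(550,291)),(S,*s(552,112))])); pr("pinT",onz(T,*t(550,291),.096)); pr("pinS",onz(S,*s(552,112),.096))
pr("hend tri",tri([(T,*t(180,258)),(S,*s(452,483))])); pr("hendT",onz(T,*t(180,258),.062)); pr("hendS",onz(S,*s(452,483),.062))
pr("hjunT",onz(T,*t(157,152),.062)); pr("hjunS",onz(S,*s(288,491),.062))
for c in [(366,252),(510,330),(635,175),(515,105)]: pr("jig S",onz(S,*s(*c),.018))
for c in [(348,303),(486,362),(606,268),(412,190)]: pr("jig T",onz(T,*t(*c),.018))
for c in [(220,562),(411,549),(411,475),(220,485)]: pr("rest S",onz(S,*s(*c),.01))
for c in [(149,259),(214,245),(200,160)]: pr("rest T",onz(T,*t(*c),.01))
for n in ["jar_green_mid","jar_yellow_mid","stamp_block_mid","tape_roll_mid","brush_red_mid","brush_big_mid"]:
  for r in models.trace("top",n)[:1]:
    b=r["bbox"]; print(n,round(r["p"],2),onz(T,(b[0]+b[2])/2,(b[1]+b[3])/2,.02).round(2),onz(T,b[0],b[1],0).round(2),onz(T,b[2],b[3],0).round(2))
E
```

```text
pin tri [ 0.489 -0.243  0.096]
pinT [ 0.487 -0.243  0.096]
pinS [ 0.49  -0.244  0.096]
hend tri [0.393 0.246 0.061]
hendT [0.394 0.246 0.062]
hendS [0.391 0.247 0.062]
hjunT [0.536 0.338 0.062]
hjunS [0.53  0.331 0.062]
jig S [ 0.616 -0.002  0.018]
jig S [0.422 0.02  0.018]
jig S [ 0.378 -0.268  0.018]
jig S [ 0.558 -0.309  0.018]
jig T [0.42  0.016 0.018]
jig T [ 0.397 -0.187  0.018]
jig T [ 0.579 -0.304  0.018]
jig T [ 0.611 -0.013  0.018]
rest S [0.566 0.408 0.01 ]
rest S [0.405 0.306 0.01 ]
rest S [0.442 0.232 0.01 ]
rest S [0.611 0.335 0.01 ]
rest T [0.399 0.302 0.01 ]
rest T [0.447 0.224 0.01 ]
rest T [0.567 0.293 0.01 ]
jar_green_mid 0.68 [ 0.74 -0.11  0.02] [ 0.79 -0.06  0.  ] [ 0.71 -0.15 -0.  ]
jar_yellow_mid 0.72 [0.73 0.01 0.02] [0.78 0.05 0.  ] [ 0.71 -0.02  0.  ]
stamp_block_mid 0.78 [ 0.74 -0.24  0.02] [ 0.78 -0.21 -0.  ] [ 0.72 -0.28  0.  ]
tape_roll_mid 0.68 [ 0.48 -0.56  0.02] [ 0.53 -0.51  0.  ] [ 0.46 -0.62  0.  ]
brush_big_mid 0.49 [0.52 0.6  0.02] [0.52 0.7  0.  ] [0.54 0.52 0.  ]
```

```bash
cat >> h.py <<'E'
from scipy.spatial.transform import Rotation as Ro
Z=np.array([0,0,1.])
def pose(g,yaw,th,flip):
    """tool pose: grasp point g, handle yaw (towards head), tilt th about the handle (0 = down; >0: tool body on the -n side)"""
    h=np.array([np.cos(yaw),np.sin(yaw),0]); n=np.cross(Z,h)
    d=-Z*np.cos(th)+n*np.sin(th); x=h*(-1 if flip else 1)
    R=np.c_[x,np.cross(d,x),d]
    return np.asarray(g)-0.18*d, Ro.from_matrix(R).as_rotvec()
E
python3 - <<'E'
from h import *
T=imaging.get_image("top")
t=lambda x,y:(160+x/3,150+y/3)
print("edge",onz(T,*t(10,235),0).round(3),onz(T,*t(250,312),0).round(3),"cutter",onz(T,*t(60,90),0).round(3),onz(T,*t(350,170),0).round(3))
q0=get_joint_positions()
yaw0=np.radians(31.7); D=np.radians
for th in (-45,0,45):
  for f in (0,1):
    for dz in (0,.15):
      q=solve_ik(*pose([.506,.316,.062+dz],yaw0,D(th),f)); print("pick",th,f,dz,None if q is None else np.round(q,2))
for th in (-45,45):
  for f in (0,1):
    print("place",th,f,[(x,y,yw) for x in (.48,.53) for y in (.1,.14) for yw in range(-90,91,30) if all(solve_ik(*pose([x,y,.045+k],D(yw),D(th),f)) is not None for k in (0,.1))])
for f in (0,1):
  for yw in range(-120,181,30):
    h=np.array([np.cos(D(yw)),np.sin(D(yw)),0]); q=[solve_ik(*pose(np.array([.489,-.243,.12+k])-.05*h,D(yw),0,f)) for k in (0,.12)]
    if all(a is not None for a in q): print("strike",f,yw,np.round(q[0],2))
E
```

```text
edge [0.376 0.506 0.   ] [0.372 0.142 0.   ] cutter [0.617 0.538 0.   ] [0.623 0.084 0.   ]
pick -45 0 0 [-1.58  1.41  1.24  1.68 -0.61  0.91 -1.39]
pick -45 0 0.15 [-1.02  0.76  0.04  1.62  0.71  1.25 -2.42]
pick -45 1 0 [-0.45  1.25 -1.06  1.64  1.39  1.84  0.18]
pick -45 1 0.15 [-0.45  1.   -1.06  1.6   1.21  1.87  0.34]
pick 0 0 0 [-0.59  0.77 -0.02  1.8   0.03  0.58 -1.65]
pick 0 0 0.15 [-0.21  0.64 -0.65  1.67  0.45  0.98 -2.03]
pick 0 1 0 [-0.02  1.02 -1.06  1.78  1.06  1.03  0.62]
pick 0 1 0.15 [-0.01  0.78 -1.06  1.67  0.73  1.15  0.86]
pick 45 0 0 [ 0.08  1.03 -0.48  1.66 -0.45  0.84 -0.9 ]
pick 45 0 0.15 [ 0.06  0.8  -0.45  1.62 -0.51  1.06 -1.01]
pick 45 1 0 [ 0.35  1.25 -1.06  1.65  0.31  0.82  1.58]
pick 45 1 0.15 [ 0.35  0.99 -1.06  1.61  0.05  0.98  1.63]
place -45 0 [(0.48, 0.1, -90), (0.48, 0.1, -60), (0.48, 0.1, -30), (0.48, 0.1, 0), (0.48, 0.1, 30), (0.48, 0.14, -90), (0.48, 0.14, -60), (0.48, 0.14, -30), (0.48, 0.14, 0), (0.48, 0.14, 30), (0.48, 0.14, 60), (0.53, 0.1, -90), (0.53, 0.1, -60), (0.53, 0.1, -30), (0.53, 0.1, 0), (0.53, 0.1, 30), (0.53, 0.1, 60), (0.5
[... 1744 characters left out ...]
6  0.5   0.79  1.01]
strike 0 180 [ 0.78  0.76 -0.66  1.77  0.61  0.83  1.39]
strike 1 -120 [ 0.44  0.63 -0.18  1.89  0.18  0.63 -0.38]
strike 1 -90 [ 0.52  0.62 -0.3   1.96  0.3   0.61  0.03]
strike 1 -60 [ 0.63  0.61 -0.41  2.01  0.41  0.6   0.46]
strike 1 -30 [ 0.75  0.62 -0.52  2.03  0.52  0.62  0.93]
strike 1 0 [ 0.87  0.65 -0.63  2.01  0.61  0.67  1.41]
strike 1 30 [ 0.    0.73  0.77  1.99 -0.77  0.74 -2.94]
strike 1 60 [ 0.1   0.71  0.63  1.92 -0.63  0.71 -2.55]
strike 1 90 [ 0.18  0.71  0.5   1.85 -0.5   0.71 -2.18]
strike 1 120 [ 0.24  0.7   0.36  1.8  -0.36  0.71 -1.83]
strike 1 150 [ 0.29  0.69  0.21  1.77 -0.21  0.7  -1.48]
strike 1 180 [ 0.32  0.68  0.08  1.78 -0.08  0.68 -1.12]
```

```bash
python3 - <<'E'
from h import *
yaw=np.radians(31.7); th=np.radians(45)
gripper_to(0.45)
p,o=pose([.506,.316,.062],yaw,th,0)
d=Ro.from_rotvec(o).as_matrix()[:,2]
bot.move_ptp(p-.11*d,o); print(get_time_s(),get_joint_positions().round(2))
W=imaging.get_image("wrist"); cv2.imwrite("pics/w1.png",W["image"][:,:,::-1])
h=np.array([np.cos(yaw),np.sin(yaw),0])
for k in (-.1,-.03,.03): print(proj(W,np.array([.506,.316,.062])+k*h).round(0))
S=imaging.get_image("scene"); cv2.imwrite("pics/s1.png",S["image"][:,:,::-1])
E
```

```text
5.3667 [ 0.15  0.93 -0.43  1.55 -0.43  1.07 -0.92]
[277. 306.]
[277. 240.]
[277. 177.]
```

View pics/w1.png

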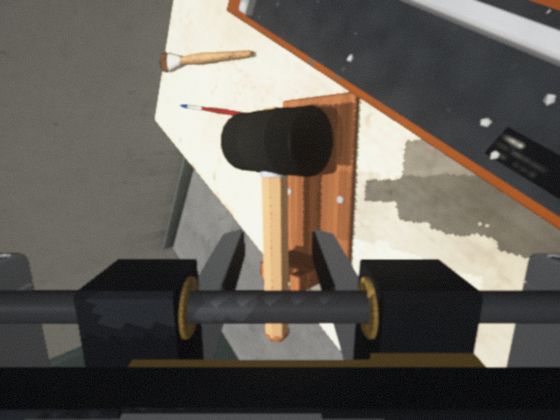

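The wrist view shows the handle running from (272,175) to (276,335), against a predicted column of 277, so it is centred to about 2 mm. I'll grasp it, roll it and stand it.

```bash
python3 - <<'E'
from h import *
yaw=np.radians(31.7); th=np.radians(45)
p,o=pose([.506,.316,.062],yaw,th,0)
bot.movel(p,feed=.15); gripper_to(0,60); print("w",get_grip_width()*94,get_gripper_force(),get_time_s())
bot.movel(p+[0,0,.16],feed=.25); print("w",get_grip_width()*94,get_force().round(1))
g=np.array([.49,.10,.045])
p1,o1=pose(g+[0,0,.13],0,-th,0)
bot.move_ptp(p1,o1); print(get_time_s(),get_joint_positions().round(2))
bot.movel(p1-[0,0,.115],feed=.2)
S=imaging.get_image("scene"); cv2.imwrite("pics/s2.png",cv2.resize(S["image"][140:340,160:420,::-1],(780,600)))
print(get_time_s())
E
```

```text
w 23.521758584693856 59.990795720368624 6.7917
w 23.325270909968822 [ 0.  -0.4 -3.6]
8.9583 [-0.76  0.77  0.15  1.78  0.55  1.17 -2.57]
9.7333
```

View pics/s2.png

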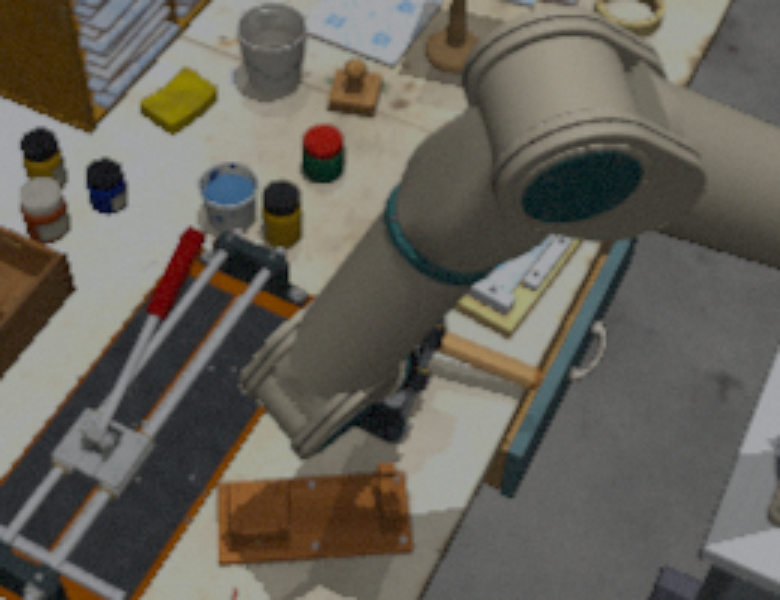

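The rest is empty and the mallet is in the hand, with its handle at crop (490,360). Next I lower it until it touches the bench, release it and back off.

```bash
python3 - <<'E'
from h import *
th=np.radians(45); g=np.array([.49,.10,.045])
p,o=pose(g,0,-th,0); d=Ro.from_rotvec(o).as_matrix()[:,2]
f0=get_force(); hit=bot.movel(p-[0,0,.002],feed=.03,guard=3); print(hit,get_eef_pos()-p,(get_force()-f0).round(1),get_ft_torque().round(2))
gripper_to(0.42); bot.wait(.3); print(get_time_s(),get_grip_width())
bot.movel(get_eef_pos()-.12*d,feed=.15)
c=np.array([.50,.10,.20]); p2,o2=pose(c,0,0,0); 
bot.move_ptp(p2,o2); print(get_time_s(),get_joint_positions().round(2))
W=imaging.get_image("wrist"); cv2.imwrite("pics/w2.png",W["image"][:,:,::-1])
for r in models.trace("wrist","mallet_head")[:1]: print(r["p"],r["bbox"])
for q in ([.555,.10,.09],[.49,.1,.057],[.4,.1,.057]): print(proj(W,np.array(q)).round(0))
E
```

```text
False [-0.00012559 -0.00020479 -0.00202794] [-1.6  0.3 -0.2] [ 1.01  0.44 -0.07]
11.225 0.4229469102144986
13.0 [-0.15  0.47 -0.15  1.93  0.1   0.76 -1.92]
0.64 [213.1, 110.8, 317.0, 286.4]
[279. 148.]
[279. 210.]
[279. 289.]
```

View pics/w2.png

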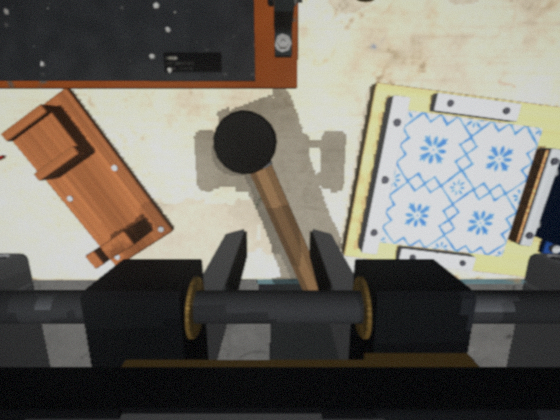

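The mallet stands on a face: its round top is at (245,142). The handle is turned to run (262,185) to (312,285). I'll measure that pose and take the mallet from above, 50 mm from the head.

```bash
python3 - <<'E'
from h import *
W=imaging.get_image("wrist"); im=W["image"].astype(int)
m=((im.max(2)<45)).astype(np.uint8); m[230:]=0; m[:100]=0; m[:,:200]=0; m[:,300:]=0
n,l,s,c=cv2.connectedComponentsWithStats(m); k=1+np.argmax(s[1:,4]); print(s[k],c[k])
(u,v),r=cv2.minEnclosingCircle(np.argwhere(l==k)[:,::-1].astype(np.float32)); print(u,v,r)
H=onz(W,u,v,.09); print("head",H, "rad",np.linalg.norm(onz(W,u+r,v,.09)-H))
a=onz(W,265,185,.057);b=onz(W,305,268,.057); h=(a-b)/np.linalg.norm(a-b); print(a,b,np.degrees(np.arctan2(h[1],h[0])))
h2=H-b; print(np.degrees(np.arctan2(h2[1],h2[0])))
E
```

```text
[ 217  111   61   62 2930] [246.46211604 141.39146758]
246.00450134277344 141.46546936035156 31.11767578125
head [0.56002412 0.13080728 0.09      ] rad 0.02723444287142024
[0.51615683 0.1158469  0.057     ] [0.42515927 0.07299396 0.057     ] 25.216875578741
23.203650384345234
```

```bash
python3 - <<'E'
from h import *
p,o=pose([.47,-.243,.24],0,0,0); bot.move_ptp(p,o); print(get_time_s())
W=imaging.get_image("wrist"); cv2.imwrite("pics/w3.png",W["image"][:,:,::-1])
print(proj(W,np.array([.489,-.243,.096])))
for t in ("pin_top","pin"):
  for r in models.trace("wrist",t)[:2]:
    ys,xs=np.nonzero(r["region"]); print(t,r["p"],r["bbox"],xs.mean(),ys.mean(),onz(W,xs.mean(),ys.mean(),.096))
E
```

```text
14.4583
[280.29285843 183.74377874]
pin_top 0.64 [266.5, 166.5, 299.0, 197.4] 281.7361563517915 181.57817589576547 [ 0.49123453 -0.24446452  0.096     ]
pin 0.73 [271.6, 169.7, 297.2, 192.4] 282.27142857142854 181.11607142857142 [ 0.49171091 -0.24500833  0.096     ]
```

View pics/w3.png

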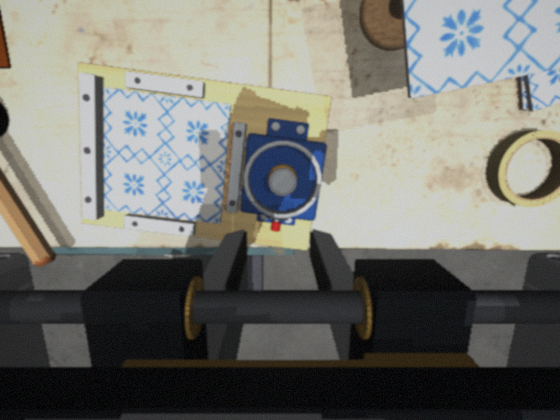

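The pin head is at (282,181), which gives (0.491,-0.245) and agrees with the earlier estimate within 2.5 mm. Now I grasp from above and hover over the pin.

```bash
python3 - <<'E'
from h import *
D=np.radians; yw=D(24); h=np.array([np.cos(yw),np.sin(yw),0])
H=np.array([.560,.1305,.045]); g=H-.05*h
gripper_to(.6)
p,o=pose(g+[0,0,.11],yw,0,0); bot.move_ptp(p,o)
p,o=pose(g,yw,0,0); print(bot.movel(p,feed=.15,guard=8)); gripper_to(0,60); print("w",get_grip_width()*94,get_time_s())
bot.movel(p+[0,0,.17],feed=.25)
P=np.array([.4912,-.2447,.096]); ys=D(5); hs=np.array([np.cos(ys),np.sin(ys),0])
c=P+[0,0,.045+.06]
p,o=pose(c-.05*hs,ys,0,0); bot.move_ptp(p,o); bot.wait(.2); print(get_time_s(),get_joint_positions().round(2))
W=imaging.get_image("wrist"); cv2.imwrite("pics/w4.png",W["image"][:,:,::-1])
print("pred head top",proj(W,c+[0,0,.045]),"bottom",proj(W,c-[0,0,.045]),"r",500*.028)
E
```

```text
False
w 23.134591077511477 17.9667
20.375 [ 0.58  0.46 -0.18  1.93  0.11  0.76 -1.14]
pred head top [282.06037597 180.2872416 ] bottom [280.28472353 161.27316725] r 14.0
```

View pics/w4.png

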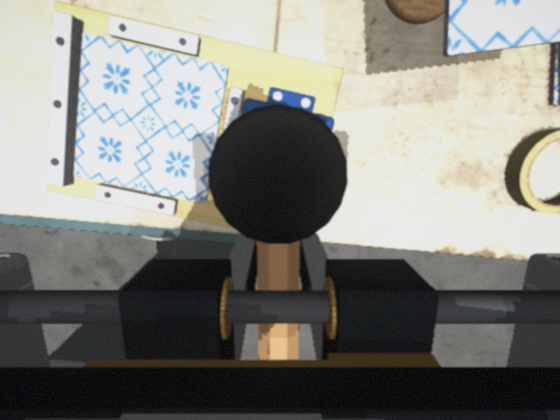

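The head's top face is centred at (278,173) against a predicted (282,180), so it sits about 3 mm forward. I'll correct for that and strike.

```bash
python3 - <<'E'
from h import *
p=get_eef_pos(); q=p-[.0025,.0013,0]
bot.movel(q,feed=.1)
z=q[2]
try: bot.movel(q-[0,0,.06+.0215],feed=.4)
except Exception as e: print(e); bot.movel(q-[0,0,.06+.0215],feed=.3)
print(get_time_s(),get_eef_pos()-q,get_force().round(1),get_joint_vel().round(2))
bot.wait(.1); print(get_force().round(1))
bot.movel(q+[0,0,.03],feed=.25); bot.wait(.1); print(get_time_s(),get_force().round(1))
S=imaging.get_image("wrist")
for n in ("scene","top"):
    I=imaging.get_image(n); r=models.trace(n,"pin_top"); print(n,[(x["p"],x["bbox"]) for x in r[:2]],proj(I,np.array([.4912,-.2447,.096])),proj(I,np.array([.4912,-.2447,.078])))
    cv2.imwrite(f"pics/{n}5.png",I["image"][:,:,::-1])
im=cv2.hconcat([S["image"][100:340,100:500],cv2.resize(cv2.imread("pics/scene5.png")[140:260,240:440,::-1],(400,240))]); cv2.imwrite("pics/c5.png",im[:,:,::-1])
E
```

```text
21.025 [-0.00045022  0.00017869 -0.08238981] [ 0.8  0.  -3.5] [ 0.   -0.05 -0.02 -0.03 -0.01  0.    0.  ]
[ 0.  -0.2 -3.5]
21.825 [ 0.1 -0.7 -5. ]
scene [(0.58, [339.4, 178.6, 345.6, 185.0])] [343.79964799 177.19574282] [343.18666941 180.64180922]
top [] [343.96023889 246.27435548] [343.58394146 248.10699679]
```

View pics/c5.png

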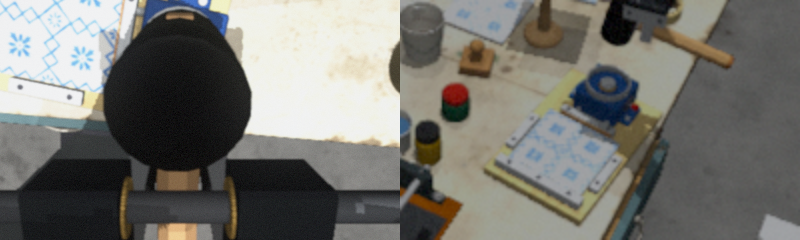

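The pin sits deep in the collar at (606,88), and no spring force was felt at the bottom, so it is caught. The head has pitched up in the grip: its round top now ends at row 270. I'll compute that tilt, compensate with the tool and stand the mallet.

```bash
python3 - <<'E'
from h import *
D=np.radians
W=imaging.get_image("wrist"); T=Ro.from_rotvec(get_tcp_rot()).as_matrix(); G=get_eef_pos()+.18*T[:,2]
x=T[:,0]
def top(f): return G+x*(.053*np.cos(f)-.045*np.sin(f))+Z*(.053*np.sin(f)+.045*np.cos(f))
for f in np.arange(0,.41,.05): # rim near point row & far point row, col width
    u=x*np.cos(f)+Z*np.sin(f)
    print(round(f,2),proj(W,top(f)-.028*u).round(0),proj(W,top(f)+.028*u).round(0),proj(W,top(f)+.028*T[:,1]).round(0))
E
python3 - <<'E'
import cv2
from h import *
W=imaging.get_image("wrist")["image"][60:300,150:410]; cv2.imwrite("pics/w6.png",cv2.resize(cv2.convertScaleAbs(W[:,:,::-1],alpha=4,beta=0),(780,600)[:1]+(600,)[:0]+(720,)) [:600])
E
```

```text
0.0 [279. 240.] [279.  93.] [352. 170.]
0.05 [279. 246.] [279.  98.] [353. 177.]
0.1 [279. 252.] [279. 105.] [355. 185.]
0.15 [279. 259.] [279. 112.] [356. 193.]
0.2 [279. 266.] [279. 121.] [357. 201.]
0.25 [279. 272.] [279. 131.] [358. 210.]
0.3 [279. 279.] [279. 142.] [359. 219.]
0.35 [279. 285.] [279. 154.] [360. 229.]
0.4 [279. 291.] [279. 167.] [360. 239.]
```

View pics/w6.png

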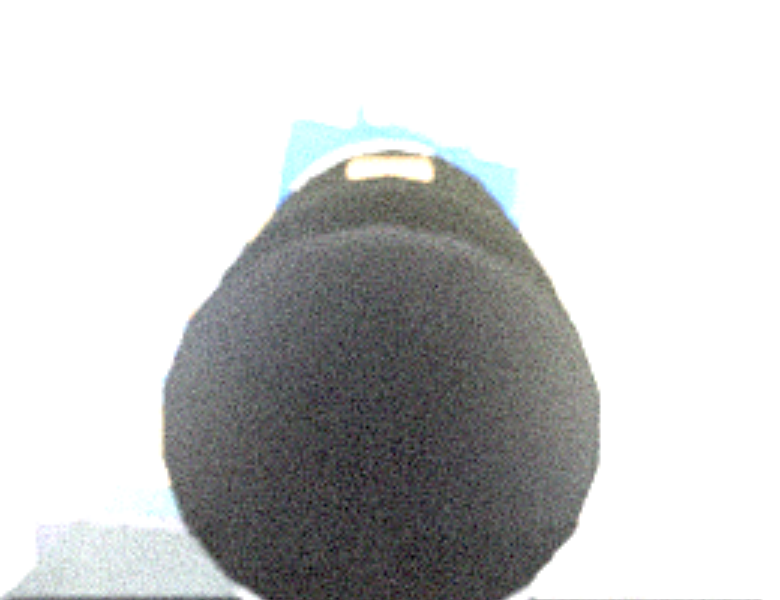

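Far rim at row 135 and near rim at 270 give a tilt of about 0.25 rad. I'll pitch the tool by that amount and stand the mallet on the free spot.

```bash
python3 - <<'E'
from h import *
D=np.radians; f=.25; yw=D(20); h=np.array([np.cos(yw),np.sin(yw),0])
_,o=pose([0,0,0],yw,0,0)
R=(Ro.from_rotvec(np.cross(Z,h)*f)*Ro.from_rotvec(o)); d=R.as_matrix()[:,2]; o=R.as_rotvec()
g=np.array([.51,.11,.045]); p=g-.18*d
bot.move_ptp(p+[0,0,.15],o); bot.movel(p+[0,0,.012],feed=.2)
hit=bot.movel(p-[0,0,.001],feed=.03,guard=4); print(hit,get_eef_pos()-p,get_force().round(1),get_time_s())
gripper_to(.4); bot.wait(.2); gripper_to(.6)
bot.movel(get_eef_pos()-.14*d,feed=.15)
p,o=pose([.50,.10,.24],yw,0,0); bot.move_ptp(p,o); bot.wait(.2); print(get_time_s(),get_force().round(1))
W=imaging.get_image("wrist"); cv2.imwrite("pics/w7.png",W["image"][:,:,::-1])
E
```

```text
True [-8.02698099e-05 -1.75250852e-04  1.97736645e-03] [-0.3 -0.7  2.5] 24.775
27.6417 [ 0.2  0.6 -0.7]
```

View pics/w7.png

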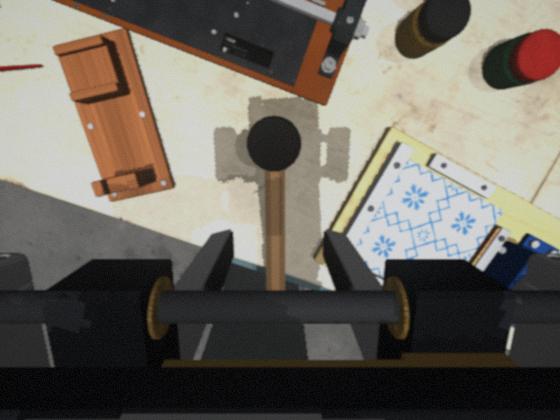

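The mallet stands released on a face, its round top at (274,143), clear of the jig. Last, a numeric check of pin and tile from the same viewpoint as before.

```bash
python3 - <<'E'
from h import *
p,o=pose([.47,-.243,.24],0,0,0); bot.move_ptp(p,o); bot.wait(.2)
W=imaging.get_image("wrist"); a=cv2.imread("pics/w3.png"); b=np.ascontiguousarray(W["image"][:,:,::-1])
for t in ("pin_top","pin","tile_mid"):
  for r in models.trace("wrist",t)[:1]: print(t,round(r["p"],2),np.round(r["bbox"],1))
ga,gb=[cv2.cvtColor(i,cv2.COLOR_BGR2GRAY) for i in (a,b)]
def sh(y0,y1,x0,x1):
    m=cv2.matchTemplate(gb[y0-10:y1+10,x0-10:x1+10],ga[y0:y1,x0:x1],cv2.TM_CCOEFF_NORMED); _,v,_,l=cv2.minMaxLoc(m); return l[0]-10,l[1]-10,round(v,3)
print("fence/board",sh(75,220,80,100),"tile",sh(105,200,115,215),"collar",sh(140,225,240,330),"pin",sh(163,198,266,299),"jaw",sh(125,210,231,245))
print("up/home proj",proj(W,np.array([.4912,-.2447,.096])),proj(W,np.array([.4912,-.2447,.078])),get_time_s())
E
```

```text
pin_top 0.74 [266.1 162.9 295.2 194.4]
pin 0.89 [272.4 165.3 295.2 190.5]
tile_mid 0.6 [ 99.2  89.1 228.8 223.3]
fence/board (-1, 0, 0.985) tile (-3, 0, 0.958) collar (-1, 0, 0.959) pin (-1, -2, 0.958) jaw (-6, -1, 0.724)
up/home proj [281.35253373 181.52279223] [281.17140311 179.06385796] 29.3917
```

```bash
python3 -c "
from workcell import *
print(finish_job())"
```

```text
the job is handed in; nothing more can be done
None
```

The job is handed in, result not reported: the camera checks show the pin down at its home height, the jaw closed and the tile moved to the fence, with the mallet standing released on a face clear of the jig; the pin's speed during the blow was not measured.

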